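# Lock off the isolator and draw the fuse carrier

## Robot

A 6-joint arm with a two-finger parallel gripper is mounted at the origin on a cart in front of the work surface, level with it; the furniture and walls round the work are solid. World frame = base frame: x ahead of the robot, y to its left, z up, the work surface at z = 0. Lengths are in m, angles in rad, forces in N, time in s.
With the tool pointing down it reaches from about 0.35 to 1 m from the base axis. Payload 7.1 kg.
Tool frame: the origin (TCP) lies between the finger pads; the fingertips stand 19 mm ahead of it and the grasp point (between the pads) is the TCP; x points along the fingers, y is the direction in which the jaws open and shut, and the axes are right-handed (so a half turn about x gives the same grasp; the last joint's range is limited). The gripper opens to 85 mm and grips with 20 to 120 N. Pads are 22 mm wide; open, the fingers measure 114 mm over their backs; the gripper's body (76 mm by 85 mm) begins 54 mm behind the grasp point. The pads swing forward as they close: fully open they stand 13 mm farther back than shut.
Start: joints at [1.289, 0.423, 1.63, -0, 1.089, -0.019], TCP at [0.162, 0.604, 0.25] pointing down, gripper open.
Joint ranges: [-3, 3], [-0.9, 2.11], [0.09, 2.58], [-1.31, 4.45], [0.11, 2.69], [-2.54, 2.54]. Speed limits (rad/s): [2.39, 2.39, 3.01, 3.14, 3.14, 3.14].

## Interface

Orientations are given as a unit quaternion [x, y, z, w].
In Python, from plant import env gives the robot as it stands.
- The arm moves only by the tool send_rows, never from a script. Its argument "moves" is a list of rows, each a list of 5 numbers: the shift along the tool's x, y, z in mm, then the turn about the tool's x in units of 5 degrees (1.0 is 5 degrees), then the finger opening in mm, from 0 to 85.4. In form: [[dx, dy, dz, spin, gripper], ...]. A call has 1 to 12 rows; each row is the pose to reach, as a shift and turn from the pose commanded when the call began, along the tool's axes at that moment; what a row does not reach only later rows make up. A row lasts 1/8 s, in which the tool goes at most 62.5 mm and 10.7 degrees, less where a joint would pass 70% of its speed; a pose out of reach is approached as far as the arm can. A call with a gripper value outside its range is refused whole. The fingers move at their own pace and stop on an object; the grip force is fixed at half the most. Time passes only in rows, so rows that repeat a pose let the fingers close. It gives the time, the measured TCP pose, the force and the opening at its end, in the units of the state.
- env.get_obs(): the state, without advancing time (a new reading comes with each control period).
- env.capture(name): name is "scene" or "top"; returns a dict with "color" (400x640x3 uint8, blue, green, red), "z_map" (400x640 float32, m along the optical axis (not along the pixel's ray), 0 where there is no reading), "K" (3x3 intrinsics, pixels), "origin" and "rotation" of the camera in the world. Camera axes: x right, y down, z forward; pixel columns grow to the right and rows downward; lengths in m; the calibration is good to about 2 mm. A picture is of the moment at which its call begins.
- env.close_job(): hands the job in, once; it reports no verdict.
The state is a dict: "clock": time; "joint_pos": joint angles; "qd": joint speeds; "joint_torque": joint torques, N m; "position": TCP position; "tcp_rot": TCP orientation; "ft_force": force on the tool from outside, world axes, zero at the start; "wrist_torque": the same for the moment, N m; "grip_width": finger opening in m.
Only numpy, scipy, OpenCV 4.12 (cv2) and the standard library are available. Lean on these libraries where they do the work, as an engineer would, in place of code of your own. Each camera call takes 0.05 s, during which the arm holds its last target. There are 200 camera calls.

## Task

The machine's supply block has to be made safe: take the pin with the round knob from the wooden stand and push it down through the fork and the handle's lug on the block until its collar sits flat on the fork, leaving the handle in its off place and the other pin in the stand. Then squeeze the two side catches of the fuse carrier together, lift the carrier straight out of the block and finish while still holding it up by the squeezed catches, about 10 cm above its socket, with the pin still home; do not knock the wax block or the bobbin about.

Things in the scene. Friction and masses are not known exactly. Their poses are not given: they have to be found in the camera images.
- supply_block: Fixed grey painted supply block, 100 (x) x 135 (y) x 46 mm high, origin on the table under it, z up. The block spans x -50..50, y -40..95 in its own frame; its flat top (deck) is at z 46. The fuse socket is in the deck at y +50, the steel fork sticks out from its -y end. The frame's x axis is the carrier's pinch line.
- fork_hole (a point): Upper mouth of the fork's vertical hole, on the upper steel cheek's flat top, 44 mm above the table, block's axes. Holes of upper cheek, lug and lower cheek are in line, 13 mm wide, the upper with a 2 mm countersink; cheeks 34 (x) x 30 (y) mm, lower one's underside at 27 mm. The deck (2 mm higher) begins 20 mm to +y; the handle runs to -x, lower than 44 mm.
- isolator (a joint): Handle of the isolator, a flat steel lever with a black grip swinging about an upright pivot 42 mm to +x of the fork hole, rad; 0 = off (as it starts, lug hole in line with the fork), up to 0.9 = on. It stays where it is by friction (0.25 N m).
- pin_head (a point): Point on the lock pin's axis in its round knob, 22 mm above the collar's underside; z up. Steel, 60 g: knob 18 mm across, from 4 to 34 mm above the collar's underside; collar 26 mm across, 4 mm thick; shank 10 mm thick, reaching 36 mm below the collar, last 7 mm tapered. Stands upright, collar on the stand's top (42 mm).
- pin_seat (a point): Point on the lock pin's axis at the underside of its collar, 22 mm below pin_head; seated it coincides with fork_hole.
- thick_pin_head (a point): Middle of the thick pin's square head, 12 mm above the underside of its collar: head 18 x 18 mm, 16 mm high, shank 16 mm (too thick for the fork). Stays in the stand.
- pin_stand: Fixed wooden stand, 105 (x) x 46 (y) x 42 mm high, origin on the table under its centre, with two 18 mm holes at x -28 and +28 mm, a pin in each (which is in which varies).
- carrier_grip (a point): Middle of the black fuse carrier's grip, between its catches, 27 mm above the deck when home; x along the pinch line, z up. On its -x and +x sides stands a grey spring catch plate, 22 mm wide (y), from 6 to 48 mm above the deck, outer faces 54 mm apart at rest, 42 mm fully squeezed. Body between them 28 x 28 mm, top 48 mm above the deck; see socket.
- socket (a point): Centre of the fuse socket in the plane of the deck, 46 mm above the table; carrier_grip is 27 mm above it when home. The carrier (about 115 g) reaches 34 mm below the deck with about 1.5 mm play; its flange, 50 mm long in y, lies on the deck. The deck beside the catches is bare out to 50 mm each way in x.
- catch_front (a joint): Travel of the catch on the -x side of the carrier, m: 0 = sprung out, its hook under the steel keeper plate; 0.006 = squeezed fully in. Spring 2 N at 0, 5 N at 0.006. The hook clears the keeper from 0.0035 (centred) to 0.005 (off-centre).
- catch_back (a joint): The same for the catch on the +x side.
- wax_block: Loose yellow wax block, 33 x 51 x 23 mm, on the table in front (-x) of the supply block; bystander.
- bobbin_1: Loose bobbin, 22 mm across, 11 mm high, on the table in front of the supply block; bystander.
- fuse_carrier: The black fuse carrier; its origin lies in the plane of the underside of its flange (at the socket when home), axes as carrier_grip.
- lamp_head (a point): Middle of the fixed grey lamp head that hangs over the gap in the table between stand and block, about 100 mm across and 100 mm high, its underside 256 mm above the table: an obstacle for the wrist. With the hand swung across at about 0.36 m from the base axis (robot side of the lamp) it passes clear.
Things that resemble listed ones, but are neither listed nor needed, are in the scene too. There is more than one size of the fuse_carrier; the job needs the largest.

How it is judged:
By the outcome, as a careful person would: the job done as asked, in the order asked, and still so for the second after the job is handed in, while the arm keeps its last pose, push and grip.
It also fails if it takes over 54 s, if anything falls off the work surface, if the arm or the gripper's body presses on something with over 40 N, if the wrist force passes 120 N, or if a joint passes its speed limit or range.

## Working session

There is one attempt and no reset: what is moved stays moved. The work goes in short steps, Python scripts to look and compute and a tool call to move; the robot and the scene stay as the last step left them, time stands still between calls to the robot, and variables do not carry over. Pictures are saved under pics/ and viewed, about 8 in all and at most 12, crops included, and the job is handed in when it is done.

Besides the shell and the picture viewer there is one more tool, called after "Emit:" as name(argument=value, ...), one argument or row to a line, values as JSON. send_rows: Moves the arm, as the interface text tells. Its arguments: {"type":"object","properties":{"moves":{"type":"array","items":{"type":"array","items":{"type":"number"}}}},"required":["moves"]}

```bash
mkdir -p pics; ls; cat > h.py <<'E'
import numpy as np, cv2
from plant import env
from scipy.spatial.transform import Rotation as R
def cap(n):
    c=env.capture(n); c={k:np.array(v) if k!='color' else v for k,v in c.items()}; return c
def ray(c,u,v,z):
    d=c['rotation']@np.linalg.inv(c['K'])@np.array([u,v,1.0]); o=c['origin']; return o+d*(z-o[2])/d[2]
def pts(c):
    v,u=np.mgrid[:400,:640]; Z=c['z_map']
    p=np.stack([u*Z,v*Z,Z],-1)@np.linalg.inv(c['K']).T
    return p@c['rotation'].T+c['origin']
def proj(c,p):
    q=c['K']@(c['rotation'].T@(np.array(p)-c['origin'])); return q[:2]/q[2]
E
python3 - <<'E'
from h import *
for n in('scene','top'):
    c=cap(n); np.savez(n+'0.npz',**c); cv2.imwrite(f'pics/{n}0.png',c['color']); print(n,c['origin'],c['rotation'].round(3).tolist(),c['K'][0])
print(env.get_obs())
E
```

```text
pics
scene [-0.3418597  -1.09383583  0.93811782] [0.818, -0.277, 0.173, -0.474] [513.87104911   0.         303.08108542]
top [ 0.17425373 -0.06776753  1.71222825] [0.713, -0.693, 0.069, -0.074] [453.38931324   0.         323.58822759]
{'clock': 0.1, 'joint_pos': array([ 1.28900857e+00,  4.23756582e-01,  1.63065437e+00,  1.26307000e-05,
        1.08861888e+00, -1.90253500e-02]), 'qd': array([-0.00089342, -0.00087344, -0.00226731, -0.00110076,  0.00138892,
        0.00080756]), 'joint_torque': array([ 4.89840495e-04, -5.58422720e+01, -2.82447016e+01,  4.83600172e-05,
        2.98929466e-03,  3.74242930e-06]), 'position': array([0.16219252, 0.60307393, 0.24961228]), 'tcp_rot': array([ 0.09213375,  0.70109246, -0.09313733,  0.70093236]), 'ft_force': array([ 0.54214285,  1.06267661, -0.23099334]), 'wrist_torque': array([-0.0143212 ,  0.0090481 , -0.02701806]), 'grip_width': 0.08513258945138683}
```

View pics/scene0.png

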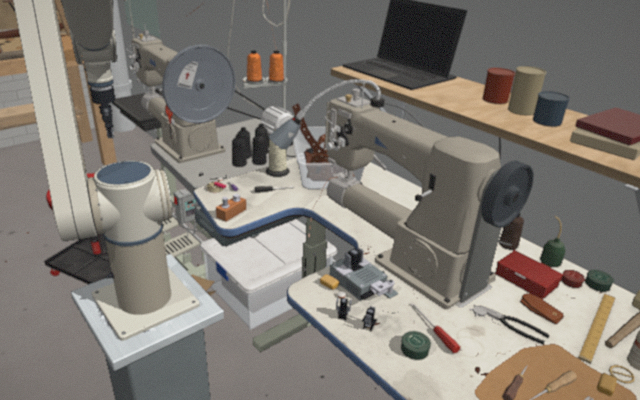

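View pics/top0.png

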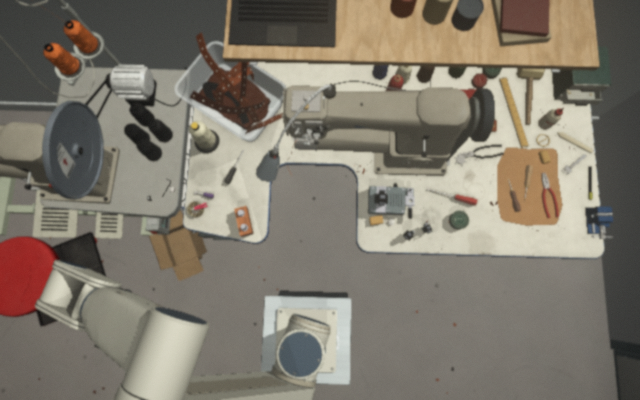

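The scene view shows the stand at about (231,207) and the block at about (360,280), with two small black carriers at (343,308) and (369,318). In the top view the stand is at (242,221), the block at (390,200), the lamp at (268,163). I'll enlarge these.

```bash
python3 - <<'E'
from h import *
s=dict(np.load('scene0.npz'));t=dict(np.load('top0.npz'))
def cr(c,u,v,w,h,k): return cv2.resize(c['color'][v:v+h,u:u+w],None,fx=k,fy=k,interpolation=cv2.INTER_CUBIC)
a=cr(s,320,240,80,60,5);b=cr(s,200,175,80,60,5);c=cr(t,360,178,80,60,5);d=cr(t,220,195,80,60,5)
cv2.imwrite('pics/c1.png',np.vstack([np.hstack([a,b]),np.hstack([c,d])]))
P=pts(t);np.set_printoptions(suppress=True,precision=3)
for uv in [(390,200),(380,195),(242,221),(408,235),(426,228),(376,221),(268,163)]: print(uv,P[uv[1],uv[0]])
print((P[180:232:2,364:416:2,2]*1000).astype(int))
print((P[200:240:2,230:256:2,2]*1000).astype(int))
P=pts(s)
print(P[276,360],P[207,231])
E
```

```text
Traceback (most recent call last):
  File "h.py", line 11, in pts
    return p@c['rotation'].T+c['origin']
           ~^~~~~~~~~~~~~~~~
ValueError: matmul: Input operand 1 has a mismatch in its core dimension 0, with gufunc signature (n?,k),(k,m?)->(n?,m?) (size 4 is different from 3)
```

View pics/c1.png

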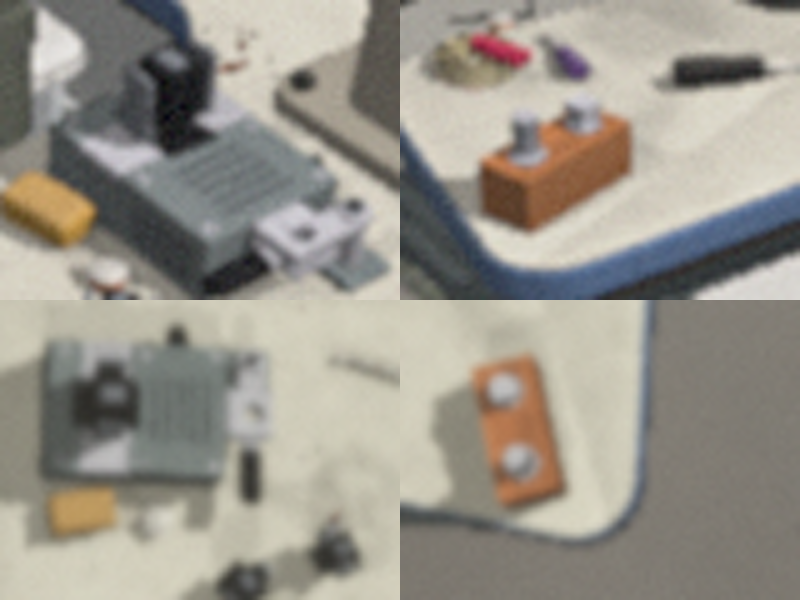

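The pair of black carriers at the bottom, top (408,235) and (426,228), are smaller loose look-alikes. The one on the block at top (381,199) is the largest and is the one in the socket. The stand's left pin in the scene view, at (225,202), is tall and round. The other, at (236,197), is squat and square.

```bash
sed -i "s/return c$/\n    return fix(c)/" h.py; cat >> h.py <<'E'
def fix(c):
    if c['rotation'].shape==(4,): c['rotation']=R.from_quat(c['rotation']).as_matrix()
    return c
np.set_printoptions(suppress=True,precision=4,linewidth=200)
E
python3 - <<'E'
from h import *
s=fix(dict(np.load('scene0.npz')));t=fix(dict(np.load('top0.npz')))
P=pts(t);S=pts(s)
def comp(c,m,u0,v0,w,h,name):
    k=np.zeros_like(m);k[v0:v0+h,u0:u0+w]=m[v0:v0+h,u0:u0+w]
    n,l,st,ce=cv2.connectedComponentsWithStats(k.astype(np.uint8))
    for i in range(1,n):
        if st[i,4]>15:
            vu=np.argwhere(l==i)[:,::-1].astype(np.float32); r=cv2.minAreaRect(vu); print(name,st[i],ce[i],r)
# stand brown
for c,n,b in((t,'top',(225,200,40,40)),(s,'scene',(205,185,50,45))):
    H=cv2.cvtColor(c['color'],cv2.COLOR_BGR2HSV)
    comp(c,(H[...,0]<14)&(H[...,1]>110)&(H[...,2]>60),*b,n+' stand')
print('stand px world @42', [ray(t,*q,.042) for q in((241,216.5),)])
# pins by scene/top
print('knob A top',ray(t,243.7,227,.076),'B',ray(t,241,213,.062))
print('scene A',ray(s,225,197.8,.076),'B',ray(s,236,195,.062))
for nm,A in(('top',P),('scene',S)):
    for lo,hi,x0,x1,y0,y1 in((.036,.056,.25,.75,-.35,.1),(.085,.11,.25,.75,-.35,.1),(.036,.048,.25,.75,.1,.5),(.066,.09,.25,.75,.1,.5),(.052,.066,.25,.75,.1,.5)):
        m=(A[...,2]>lo)&(A[...,2]<hi)&(A[...,0]>x0)&(A[...,0]<x1)&(A[...,1]>y0)&(A[...,1]<y1)
        n,l,st,ce=cv2.connectedComponentsWithStats(m.astype(np.uint8))
        for i in range(1,n):
            if st[i,4]>4:
                q=A[l==i]; r=cv2.minAreaRect(q[:,:2].astype(np.float32)); print(nm,lo,hi,st[i],'mean',q.mean(0),'rect',np.round(r[0],3),np.round(r[1],3),round(r[2],1))
E
```

```text
top stand [235 207  17  29 209] [243.6651 221.4067] ((243.03411865234375, 220.99269104003906), (27.37847137451172, 12.36221694946289), 77.90524291992188)
scene stand [217 198  29  23 357] [231.0028 209.2549] ((230.82643127441406, 208.05960083007812), (15.76396369934082, 31.887834548950195), 59.74356460571289)
stand px world @42 [array([0.4342, 0.2559, 0.042 ])]
knob A top [0.3906 0.237  0.076 ] B [0.4441 0.2529 0.062 ]
scene A [0.3956 0.2431 0.076 ] B [0.4482 0.2595 0.062 ]
top 0.036 0.056 [384 153   2   7   8] mean [ 0.6845 -0.2767  0.0447] rect [ 0.682 -0.277] [0.002 0.026] 87.1
top 0.036 0.056 [384 161  20   6  38] mean [ 0.6504 -0.3071  0.0457] rect [ 0.65  -0.312] [0.075 0.012] 79.6
top 0.036 0.056 [368 186  37  28 784] mean [ 0.5126 -0.287   0.0468] rect [ 0.516 -0.285] [0.133 0.102] 88.6
top 0.085 0.11 [294 144 113  20 380] mean [ 0.6869 -0.1358  0.0998] rect [ 0.688 -0.144] [0.418 0.044] 83.3
top 0.085 0.11 [380 189   6   2  12] mean [ 0.5406 -0.265   0.0931] rect [ 0.54  -0.265] [0.007 0.019] 0.1
top 0.085 0.11 [378 193   9   8  61] mean [ 0.5148 -0.2647  0.0934] rect [ 0.51
[... 2301 characters left out ...]
 mean [0.7212 0.3996 0.0782] rect [0.719 0.407] [0.035 0.071] 27.7
scene 0.066 0.09 [300 168  14   8  66] mean [0.7345 0.23   0.0782] rect [0.734 0.231] [0.018 0.059] 24.1
scene 0.066 0.09 [223 197   5   6  24] mean [0.3935 0.24   0.0723] rect [0.392 0.238] [0.02  0.014] 58.0
scene 0.052 0.066 [269 159  16   6  50] mean [0.7182 0.4003 0.0586] rect [0.718 0.4  ] [0.027 0.062] 41.8
scene 0.052 0.066 [301 175  13   5  35] mean [0.7385 0.2293 0.0587] rect [0.738 0.231] [0.014 0.053] 26.8
scene 0.052 0.066 [233 194   7   6  26] mean [0.4467 0.2553 0.0591] rect [0.446 0.256] [0.019 0.021] 56.6
scene 0.052 0.066 [223 202   5   4  16] mean [0.3918 0.2364 0.0587] rect [0.389 0.237] [0.011 0.016] 39.6
```

```bash
cat >> h.py <<'E'
def tgt(x,y,z,yaw=None):
    """rows' dx,dy,dz (mm), spin (5deg) from present pose; yaw=world angle of jaw axis (mod 180)"""
    o=env.get_obs(); M=R.from_quat(o['tcp_rot']).as_matrix(); d=M.T@(np.array([x,y,z])-o['position'])*1000
    a=np.degrees(np.arctan2(M[1,1],M[0,1])); s=0
    if yaw is not None: s=((a-yaw+90)%180-90)/5   # tool x down: +spin lowers yaw
    print('pos',o['position'],'jaw yaw',round(a,2),'q6',o['joint_pos'][5].round(3),'-> d',d.round(1),'spin',round(s,2))
E
python3 - <<'E'
from h import *
s=fix(dict(np.load('scene0.npz')));t=fix(dict(np.load('top0.npz')))
for nm,A in(('top',pts(t)),('scene',pts(s))):
    m=(A[...,2]>.03)&(A[...,2]<.056)&(A[...,0]>.42)&(A[...,0]<.6)&(A[...,1]>-.45)&(A[...,1]<-.15)
    n,l,st,ce=cv2.connectedComponentsWithStats(m.astype(np.uint8))
    for i in range(1,n):
        if st[i,4]>4:
            q=A[l==i]; r=cv2.minAreaRect(q[:,:2].astype(np.float32)); print(nm,st[i],'mean',q.mean(0),'rect',np.round(r[0],3),np.round(r[1],3),round(r[2],1))
    m=(A[...,2]>.035)&(A[...,2]<.05)&(A[...,0]>.42)&(A[...,0]<.6)&(A[...,1]>-.45)&(A[...,1]<-.362); q=A[m]
    print('cheek',q.mean(0),q.min(0),q.max(0)); 
    m=(A[...,2]>.23)&(A[...,2]<.42)&(A[...,0]>.3)&(A[...,0]<.7)&(A[...,1]>-.1)&(A[...,1]<.3);q=A[m]
    if len(q): print('lamp',q.mean(0),q.min(0),q.max(0))
g=cv2.cvtColor(t['color'],cv2.COLOR_BGR2GRAY); print(g[184:212,403:416])
g=cv2.cvtColor(s['color'],cv2.COLOR_BGR2GRAY); print('proj',proj(t,[.515,-.374,.044]),proj(s,[.515,-.374,.044])); print(g[278:300,368:396])
tgt(.394,.2415,.15,105.3)
o=env.get_obs();print(R.from_quat(o['tcp_rot']).as_matrix())
E
```

```text
top [ 368  184   47   35 1022] mean [ 0.5123 -0.3038  0.0456] rect [ 0.517 -0.302] [0.175 0.12 ] 82.4
top [424 223   4   3   6] mean [ 0.4254 -0.4309  0.0423] rect [ 0.425 -0.43 ] [0.005 0.011] 7.8
cheek [ 0.5065 -0.3755  0.0421] [ 0.4245 -0.4351  0.0351] [ 0.565  -0.362   0.0499]
lamp [0.6387 0.0374 0.3485] [ 0.5119 -0.0998  0.2303] [0.7    0.1718 0.4196]
scene [ 330  258   65   43 1348] mean [ 0.5043 -0.317   0.0429] rect [ 0.518 -0.304] [0.173 0.127] 82.7
scene [370 306   6   6  18] mean [ 0.4263 -0.4308  0.0533] rect [ 0.425 -0.432] [0.014 0.013] 45.9
cheek [ 0.5035 -0.3762  0.0403] [ 0.4204 -0.4432  0.0352] [ 0.5645 -0.3621  0.0491]
lamp [0.6494 0.0167 0.3314] [ 0.5116 -0.0999  0.23  ] [0.6999 0.16   0.4197]
[[189 202 204 199 192 192 193 197 204 207 208 209 205]
 [189 194 200 195 192 190 190 196 202 207 207 207 207]
 [179 184 187 188 185 187 189 193 202 205 208 205 205]
 [165 163 167 171 172 176 180 182 187 194 198 204 204]
 [154 149 145 145 150 159 157 157 168 177 187 199 203]
 [150 142 132 124 135 144 131 127 143 166 178 193 202]
 [138 131 121 114 122 129 122 121 148 171 178 1
[... 3211 characters left out ...]
51 167 180 180 170 139 107  96 104 117 134 134 136 132 131 136 153]
 [ 53  58  87 108 121 131 140 145 158 166 166 169 178 186 192 189 176 157 122  90  99 127 137 139 143 157 171 190]
 [ 88 106 119 130 135 145 151 169 174 183 188 188 186 192 187 193 193 185 158 117 103 116 137 157 174 191 204 209]
 [126 133 141 144 159 171 179 188 188 191 190 187 188 190 188 192 192 193 182 166 160 156 163 187 205 209 212 210]
 [142 148 157 170 183 191 191 196 197 193 190 195 193 201 198 199 195 194 198 200 198 197 196 209 212 211 212 210]]
pos [0.1622 0.6031 0.2496] jaw yaw 74.94 q6 -0.019 -> d [ 100.  -288.8  317.8] spin -6.07
[[-0.0004  0.2598  0.9657]
 [-0.0014  0.9657 -0.2598]
 [-1.     -0.0014 -0.    ]]
```

Emit:
send_rows(
  moves=[
    [8, -36, 40, -0.5, 50],
    [20, -72, 80, -1, 50],
    [32, -108, 119, -1.5, 50],
    [45, -144, 159, -2, 50],
    [58, -180, 199, -2.5, 50],
    [70, -217, 238, -3, 50],
    [80, -253, 278, -3, 50],
    [90, -289, 318, -3, 50],
    [100, -289, 318, -3, 50],
    [100, -289, 318, -3, 50],
  ],
)

```text
clock: 1.35
position: [0.3937, 0.2416, 0.1496]
tcp_rot: [0.0, 0.708, -0.001, 0.706]
ft_force: [-0.1, -0.4, 0.1]
grip_width: 0.0501
```

```bash
python3 - <<'E'
from h import *
tgt(.394,.2415,.070,90)
im=[]
for n in('scene','top'):
    c=cap(n); u,v=proj(c,[.394,.2415,.07]).astype(int); A=pts(c); print(n,u,v)
    im.append(cv2.resize(c['color'][v-25:v+25,u-25:u+25],None,fx=8,fy=8,interpolation=cv2.INTER_CUBIC))
cv2.imwrite('pics/p2.png',np.hstack(im))
s=fix(dict(np.load('scene0.npz')));t=fix(dict(np.load('top0.npz')))
def dark(c,u0,v0,w,h,th):
    g=cv2.cvtColor(c['color'],cv2.COLOR_BGR2GRAY)[v0:v0+h,u0:u0+w].astype(float); W=np.clip(th-g,0,None); v,u=np.mgrid[v0:v0+h,u0:u0+w]; return (W*u).sum()/W.sum(),(W*v).sum()/W.sum()
a=dark(t,407,197,7,6,185);b=dark(s,376,283,8,6,180)
print('fork',a,ray(t,*a,.044),b,ray(s,*b,.044))
E
```

```text
pos [0.3937 0.2416 0.1496] jaw yaw 89.88 q6 -1.045 -> d [79.6  0.   0.4] spin -0.02
scene 224 199
top 242 226
fork (np.float64(410.8862433862434), np.float64(199.73015873015873)) [ 0.5154 -0.3773  0.044 ] (np.float64(380.4416961130742), np.float64(286.3056537102473)) [ 0.5139 -0.3741  0.044 ]
```

View pics/p2.png

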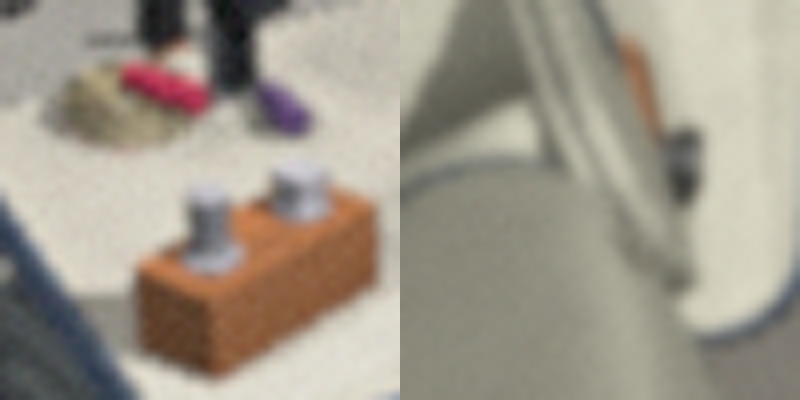

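The enlarged crop confirms it: the near pin at scene (225,199) has the tall round knob. The squat square one behind it, at (237,195), is the thick pin. Going down and gripping.

Emit:
send_rows(
  moves=[
    [30, 0, 0, 0, 50],
    [60, 0, 0, 0, 50],
    [80, 0, 0, 0, 50],
    [80, 0, 0, 0, 50],
    [80, 0, 0, 0, 12],
    [80, 0, 0, 0, 12],
    [80, 0, 0, 0, 12],
    [80, 0, 0, 0, 12],
  ],
)

```text
clock: 2.45
position: [0.3949, 0.2425, 0.0715]
tcp_rot: [0.001, 0.707, 0.0, 0.708]
ft_force: [-1.6, 2.9, 5.6]
grip_width: 0.0163
```

Emit:
send_rows(
  moves=[
    [0, 0, 0, 0, 12],
    [0, 0, 0, 0, 12],
    [-20, 0, 0, 0, 12],
    [-50, 0, 0, 0, 12],
    [-80, 0, 0, 0, 12],
    [-80, 0, 0, 0, 12],
  ],
)

```text
clock: 3.2
position: [0.3958, 0.2427, 0.1527]
tcp_rot: [0.001, 0.705, 0.001, 0.709]
ft_force: [0.2, 0.2, -0.4]
grip_width: 0.0158
```

```bash
python3 - <<'E'
from h import *
o=env.get_obs();print(o['ft_force'],o['grip_width'],o['clock'])
tgt(.35,.10,.15,60);tgt(.36,-.10,.15,30);tgt(.36,-.22,.15,0);tgt(.513,-.375,.15,-1.2)
im=[]
c=cap('scene'); u,v=proj(c,[.394,.2415,.12]).astype(int)
cv2.imwrite('pics/p3.png',cv2.resize(c['color'][v-40:v+40,u-40:u+40],None,fx=6,fy=6,interpolation=cv2.INTER_CUBIC))
E
```

```text
[ 0.2267  0.2035 -0.3991] 0.015807273622655122 3.2
pos [0.3958 0.2427 0.1527] jaw yaw 89.94 q6 -1.045 -> d [   2.1 -142.7  -45.7] spin 5.99
pos [0.3958 0.2427 0.1527] jaw yaw 89.94 q6 -1.045 -> d [   1.6 -342.7  -35.5] spin 11.99
pos [0.3958 0.2427 0.1527] jaw yaw 89.94 q6 -1.045 -> d [   1.3 -462.7  -35.3] spin 17.99
pos [0.3958 0.2427 0.1527] jaw yaw 89.94 q6 -1.045 -> d [   1.6 -617.5  117.8] spin -17.77
```

View pics/p3.png

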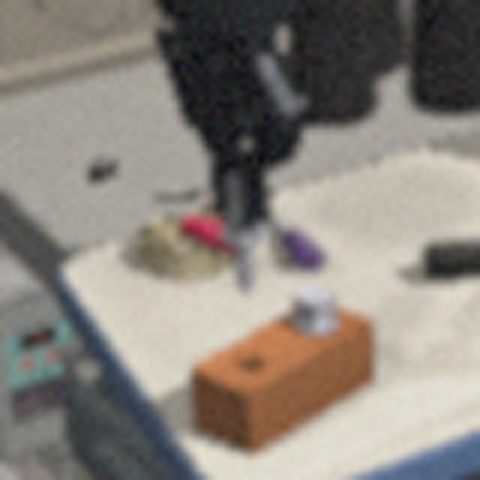

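Pin is out, upright in the jaws; the thick pin is still in the stand at crop (315,310). Swinging across at about 0.36 m.

Emit:
send_rows(
  moves=[
    [-10, -35, -15, 2, 12],
    [-20, -80, -27, 4, 12],
    [-28, -130, -34, 6, 12],
    [-28, -180, -37, 8, 12],
    [-28, -230, -38, 10, 12],
    [-28, -280, -38, 12, 12],
    [-28, -330, -37, 14, 12],
    [-28, -380, -36, 16, 12],
    [-28, -430, -35, 18, 12],
    [-28, -462, -35, 18.2, 12],
    [-28, -462, -35, 18.2, 12],
    [-28, -462, -35, 18.2, 12],
  ],
)

```text
clock: 4.75
position: [0.3581, -0.2193, 0.1775]
tcp_rot: [-0.505, -0.496, 0.505, -0.495]
ft_force: [-0.6, 0.4, -0.8]
grip_width: 0.0159
```

```bash
python3 - <<'E'
from h import *
o=env.get_obs();print(o['ft_force'],o['grip_width'],o['clock'])
tgt(.513,-.375,.13,-1.2)
E
```

```text
[-0.5614  0.3807 -0.831 ] 0.015936695482760423 4.75
pos [ 0.3581 -0.2193  0.1775] jaw yaw -1.07 q6 -0.559 -> d [ 47.  157.9 152.9] spin 0.03
```

Emit:
send_rows(
  moves=[
    [0, 50, 50, 0, 12],
    [10, 105, 100, 0, 12],
    [30, 158, 153, 0, 12],
    [47, 158, 153, 0, 12],
    [47, 158, 153, 0, 12],
    [47, 158, 153, 0, 12],
  ],
)

```text
clock: 5.5
position: [0.5134, -0.3741, 0.1308]
tcp_rot: [-0.504, -0.497, 0.504, -0.495]
ft_force: [0.7, -0.3, -0.8]
grip_width: 0.0165
```

```bash
python3 - <<'E'
from h import *
o=env.get_obs();print(o['ft_force'],o['grip_width'],o['clock'])
im=[]
tgt(.513,-.375,.13,-1.2)
for n in('scene','top'):
    c=cap(n); np.savez(n+'1.npz',**c); p=[.5135,-.375,.06];u,v=proj(c,p).astype(int); print(n,u,v,'tcp',proj(c,o['position']))
    im.append(cv2.resize(c['color'][v-25:v+25,u-25:u+25],None,fx=8,fy=8,interpolation=cv2.INTER_CUBIC))
cv2.imwrite('pics/p4.png',np.hstack(im))
E
```

```text
[ 0.6541 -0.2665 -0.7537] 0.016451485341807254 5.5
pos [ 0.5134 -0.3741  0.1308] jaw yaw -0.98 q6 -0.631 -> d [ 0.8 -0.4  0.9] spin 0.04
scene 381 281 tcp [383.4472 260.5081]
top 411 199 tcp [414.4617 195.4994]
```

View pics/p4.png

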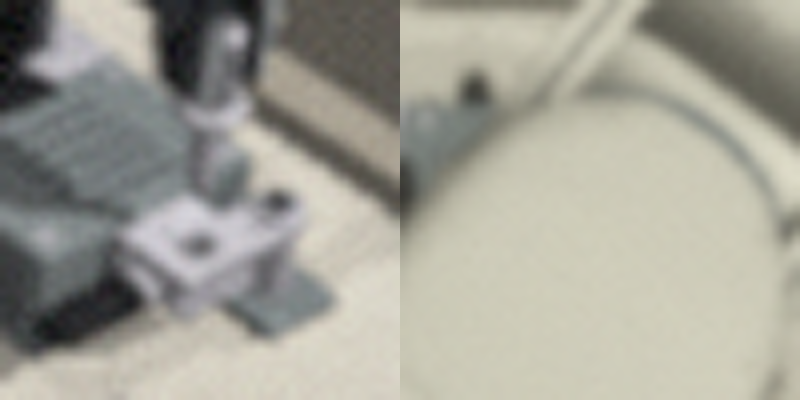

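```bash
python3 - <<'E'
from h import *
s=fix(dict(np.load('scene1.npz')));g=cv2.cvtColor(s['color'],cv2.COLOR_BGR2GRAY);u0,v0=356,256
print('u',list(range(376,392)))
for v in range(258,292): print(v,g[v,374:392],(s['z_map'][v,376:390]*1000).astype(int))
for z in(.044,.065,.085,.1,.104,.12,.13): print(z,proj(s,[.5134,-.3741,z]), (s['rotation'].T@(np.array([.5134,-.3741,z])-s['origin']))[2])
A=pts(s);m=(A[...,2]>.075)&(A[...,2]<.099);m[:, :378]=0;m[:,388:]=0;m[:262]=0;m[285:]=0;q=A[m];print('shank',len(q),np.median(q,0))
for v in range(266,282):
    q=A[v,376:388]; k=q[:,1]<-.36; k&=np.abs(q[:,0]-.513)<.03; k&=q[:,2]>.055; print(v,np.flatnonzero(k)+376,q[k].mean(0) if k.any() else '')
E
```

```text
u [376, 377, 378, 379, 380, 381, 382, 383, 384, 385, 386, 387, 388, 389, 390, 391]
258 [166 102  53  38  47  31  37  46  68  86  95  98  69  41  60 107 126 116] [1305 1312 1308 1313 1327 1321 1327 1321 1331 1353 1352 1349 1350 1346]
259 [169  98  55  42  34  35  30  58  86 111 133 149 124  64  65 103 109  99] [1338 1315 1311 1330 1333 1331 1327    0 1330 1354 1353 1349 1350 1347]
260 [162 100  48  34  21  30  41  66 100 125 157 178 144  74  73 101 101  88] [1342 1344 1343 1332 1328 1331 1331 1331 1334 1359 1347 1355 1345 1348]
261 [167 101  48  19  29  34  45  72 104 126 142 158 128  61  79 106 105  93] [1340 1337 1340 1331 1329 1337 1332 1335 1331 1346 1346 1354 1348 1351]
262 [176 116  54  17  34  29  43  79 111 119 116 116  90  57  92 129 132 126] [1347 1339 1340 1329 1334 1335 1337 1331 1342 1347 1344    0 1352 1355]
263 [180 127  61  28  32  35  52  82 115 116 100  98  80  46 106 149 162 147] [1345 1342 1339 1334 1334 1338 1338 1334 1340 1345 1352 1358 1347 1353]
264 [178 128  64  32  33  42  53  90 118 119 100  90  65  55 108 150 159 164] [1346 1346 1340 1334 1336 1342 1336 134
[... 4581 characters left out ...]
8 [378 379 380 381 382 383 384 385 386] [ 0.5033 -0.3808  0.1149]
269 [378 379 380 381 382 383 384 385 386 387] [ 0.5087 -0.3784  0.1077]
270 [378 379 380 381 382 383 384 385 386] [ 0.5083 -0.3774  0.1039]
271 [379 380 381 382 383 384 385 386] [ 0.5056 -0.3817  0.1045]
272 [380 381 382 383 384 385] [ 0.506  -0.3818  0.1011]
273 [380 381 382 383] [ 0.5098 -0.3756  0.0922]
274 [380 381 382 383] [ 0.5102 -0.3757  0.0887]
275 [380 381 382 383] [ 0.5115 -0.3751  0.0844]
276 [380 381 382 383] [ 0.511  -0.3759  0.0817]
277 [380 381 382 383] [ 0.5115 -0.3759  0.0781]
278 [380 381 382] [ 0.5086 -0.377   0.0768]
279 [380 381 382] [ 0.5111 -0.3753  0.0712]
280 [380 381] [ 0.5097 -0.3752  0.0683]
281 []
```

The pin is vertical over the fork: shank at px (381.7,275), hole at (380.5,286.3), in line to about 1 mm. The top view is hidden by the arm. Lowering into the hole.

Emit:
send_rows(
  moves=[
    [10, 0.5, 0.5, 0, 12],
    [18, 0.5, 0.5, 0, 12],
    [22, 0.5, 0.5, 0, 12],
    [26, 0.5, 0.5, 0, 12],
    [30, 0.5, 0.5, 0, 12],
    [34, 0.5, 0.5, 0, 12],
    [34, 0.5, 0.5, 0, 12],
  ],
)

```text
clock: 6.48
position: [0.5143, -0.3759, 0.0967]
tcp_rot: [0.505, 0.496, -0.505, 0.495]
ft_force: [0.5, 3.5, -3.0]
grip_width: 0.0161
```

Emit:
send_rows(
  moves=[
    [6, 0, -0.5, 0, 12],
    [12, 0, -0.5, 0, 12],
    [16, 0, -0.5, 0, 12],
    [20, 0, -0.5, 0, 12],
    [20, 0, -0.5, 0, 12],
  ],
)

```text
clock: 7.1
position: [0.5143, -0.3755, 0.0765]
tcp_rot: [0.505, 0.496, -0.505, 0.495]
ft_force: [0.8, 5.3, -1.0]
grip_width: 0.016
```

Emit:
send_rows(
  moves=[
    [2, 0, -1, 0, 12],
    [4, 0, -1, 0, 12],
    [5, 0, -1, 0, 12],
    [6, 0, -1, 0, 12],
    [6, 0, -1, 0, 12],
  ],
)

```text
clock: 7.72
position: [0.5147, -0.3751, 0.0734]
tcp_rot: [-0.505, -0.495, 0.505, -0.496]
ft_force: [-4.0, 8.0, 19.8]
grip_width: 0.016
```

```bash
python3 - <<'E'
from h import *
o=env.get_obs();print(o['ft_force'],o['grip_width'],o['clock'],o['position'])
c=cap('scene'); u,v=381,275
cv2.imwrite('pics/p5.png',cv2.resize(c['color'][v-25:v+25,u-30:u+30],None,fx=10,fy=10,interpolation=cv2.INTER_CUBIC))
E
```

```text
[-3.9734  8.0321 19.8458] 0.016024093243498086 7.725 [ 0.5147 -0.3751  0.0734]
```

View pics/p5.png

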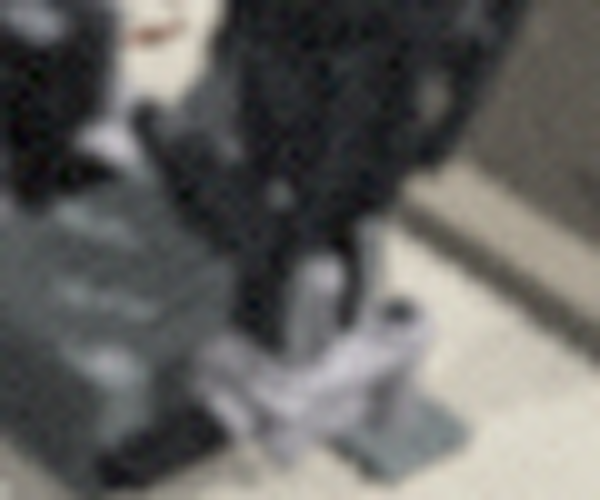

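It stopped at TCP z 0.0734 with 20 N upward, so the collar is on the fork. Releasing and rising.

Emit:
send_rows(
  moves=[
    [-2, 0, -0.5, 0, 12],
    [-2, 0, -0.5, 0, 45],
    [-2, 0, -0.5, 0, 45],
    [-2, 0, -0.5, 0, 45],
    [-2, 0, -0.5, 0, 45],
    [-15, 0, 0, 0, 45],
    [-40, 0, 0, 0, 60],
    [-70, 0, 0, 0, 84],
    [-90, 0, 0, 0, 84],
    [-90, 0, 0, 0, 84],
    [-90, 0, 0, 0, 84],
  ],
)

```text
clock: 9.15
position: [0.5141, -0.3747, 0.1606]
tcp_rot: [-0.505, -0.496, 0.505, -0.495]
ft_force: [-0.7, -0.7, -0.6]
grip_width: 0.0838
```

```bash
python3 - <<'E'
from h import *
o=env.get_obs();print(o['ft_force'],o['grip_width'],o['clock'],o['position'])
tgt(.516,-.2645,.16,-1.2)
c=cap('scene'); u,v=370,272; A=pts(c)
m=(A[...,2]>.058)&(A[...,2]<.085)&(A[...,1]<-.36)&(A[...,1]>-.39)&(abs(A[...,0]-.513)<.02); print('knob',m.sum(),A[m].mean(0),A[m].max(0))
m=(A[...,2]>.085)&(A[...,2]<.11)&(A[...,1]<-.24)&(A[...,1]>-.29)&(abs(A[...,0]-.516)<.05);r=cv2.minAreaRect(A[m][:,:2].astype(np.float32));print('carrier',m.sum(),r)
cv2.imwrite('pics/p6.png',cv2.resize(c['color'][v-40:v+40,u-50:u+50],None,fx=7,fy=7,interpolation=cv2.INTER_CUBIC))
t=cap('top'); B=pts(t); m=(B[...,2]>.085)&(B[...,2]<.11)&(B[...,1]<-.24)&(B[...,1]>-.29)&(abs(B[...,0]-.516)<.05);print('top visible',m.sum())
t0=fix(dict(np.load('top0.npz')));B=pts(t0);m=(B[...,2]>.085)&(B[...,2]<.11)&(B[...,1]<-.24)&(B[...,1]>-.29)&(abs(B[...,0]-.516)<.05);r=cv2.minAreaRect(B[m][:,:2].astype(np.float32));print(m.sum(),r)
E
```

```text
[-0.6778 -0.7019 -0.6024] 0.0838203225208672 9.15 [ 0.5141 -0.3747  0.1606]
pos [ 0.5141 -0.3747  0.1606] jaw yaw -1.06 q6 -0.63 -> d [   0.7   -0.1 -110.2] spin 0.03
knob 59 [ 0.5113 -0.3767  0.0708] [ 0.5231 -0.365   0.0803]
carrier 126 ((0.5156111717224121, -0.2642425298690796), (0.031675226986408234, 0.0552908219397068), 84.34378814697266)
top visible 84
83 ((0.5161285996437073, -0.2647918164730072), (0.028444411233067513, 0.05669249966740608), 80.84696197509766)
```

View pics/p6.png

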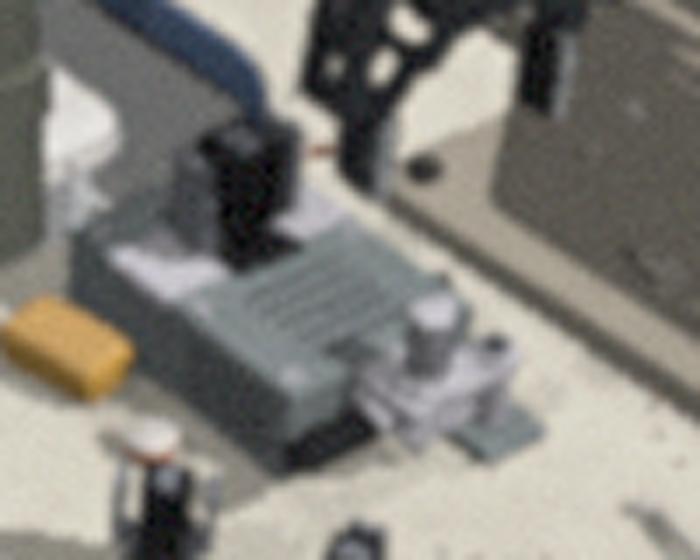

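The pin is seated in the fork with its round knob at crop (432,325). The carrier at crop (235,190) and the wax block are untouched. Moving over the carrier.

Emit:
send_rows(
  moves=[
    [0, 0, -40, 0, 84],
    [0, 0, -85, 0, 84],
    [0, 0, -110, 0, 84],
    [10, 0, -110, 0, 84],
    [40, 0, -110, 0, 84],
    [65, 0, -110, 0, 84],
    [80, 0, -110, 0, 84],
    [87, 0, -110, 0, 84],
    [87, 0, -110, 0, 84],
    [87, 0, -110, 0, 84],
  ],
)

```text
clock: 10.5
position: [0.5171, -0.2654, 0.075]
tcp_rot: [0.505, 0.495, -0.504, 0.496]
ft_force: [-0.2, 0.4, -0.0]
grip_width: 0.0838
```

Emit:
send_rows(
  moves=[
    [1.5, -0.7, -0.7, 0, 65],
    [1.5, -0.7, -0.7, 0, 55],
    [1.5, -0.7, -0.7, 0, 36],
    [1.5, -0.7, -0.7, 0, 36],
    [1.5, -0.7, -0.7, 0, 36],
    [1.5, -0.7, -0.7, 0, 36],
    [1.5, -0.7, -0.7, 0, 36],
  ],
)

```text
clock: 11.38
position: [0.5164, -0.2645, 0.0745]
tcp_rot: [0.505, 0.495, -0.504, 0.496]
ft_force: [-3.2, 1.7, 16.1]
grip_width: 0.039
```

Opening is 39 mm. The pads read about 2 mm low, as they did on the knob, so both catches are fully in. Lifting straight up.

Emit:
send_rows(
  moves=[
    [-3, 0, 0, 0, 36],
    [-6, 0, 0, 0, 36],
    [-10, 0, 0, 0, 36],
    [-14, 0, 0, 0, 36],
    [-18, 0, 0, 0, 36],
  ],
)

```text
clock: 12.0
position: [0.5159, -0.2643, 0.091]
tcp_rot: [-0.505, -0.495, 0.505, -0.495]
ft_force: [-0.2, 0.3, -0.6]
grip_width: 0.0385
```

Emit:
send_rows(
  moves=[
    [-10, 0, 0, 0, 36],
    [-22, 0, 0, 0, 36],
    [-34, 0, 0, 0, 36],
    [-46, 0, 0, 0, 36],
    [-58, 0, 0, 0, 36],
    [-70, 0, 0, 0, 36],
    [-79, 0, 0, 0, 36],
    [-83, 0, 0, 0, 36],
    [-83, 0, 0, 0, 36],
    [-83, 0, 0, 0, 36],
  ],
)

```text
clock: 13.25
position: [0.5156, -0.2642, 0.1734]
tcp_rot: [-0.505, -0.496, 0.505, -0.495]
ft_force: [0.4, -0.4, -1.8]
grip_width: 0.0391
```

```bash
python3 - <<'E'
from h import *
o=env.get_obs();print(o['ft_force'],o['grip_width'],o['clock'],o['position'])
c=cap('scene'); u,v=365,258; A=pts(c)
m=(A[...,2]>.058)&(A[...,2]<.085)&(A[...,1]<-.36)&(A[...,1]>-.39)&(abs(A[...,0]-.513)<.02); print('knob',m.sum(),A[m].mean(0),A[m].max(0))
cv2.imwrite('pics/p7.png',cv2.resize(c['color'][v-50:v+50,u-60:u+60],None,fx=6,fy=6,interpolation=cv2.INTER_CUBIC))
E
```

```text
[ 0.4204 -0.3821 -1.8271] 0.039058362899033916 13.25 [ 0.5156 -0.2642  0.1734]
knob 60 [ 0.5115 -0.3765  0.0706] [ 0.523  -0.3656  0.0805]
```

View pics/p7.png

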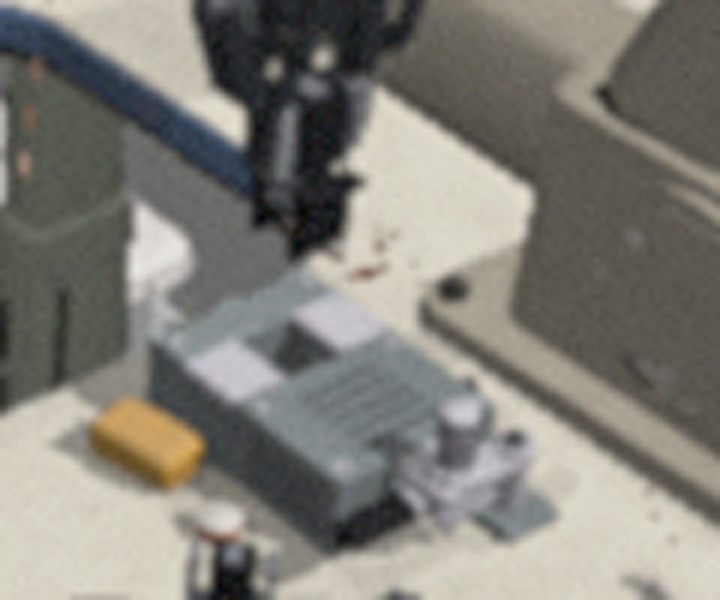

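The socket at crop (290,350) is empty, the carrier hangs in the jaws above it, the pin is home, and the wax and bobbin haven't moved. Handing in.

```bash
python3 - <<'E'
from h import *
print(env.close_job())
E
```

```text
the job is handed in; nothing more can be done
None
```

I pinned the isolator with the round-knob pin, then lifted out the fuse carrier. I handed the job in at about 13.3 s on the robot's clock, with the gripper still holding the carrier.

- **Pin:** it stopped with about 20 N upward at the height that puts its collar on the fork. After the carrier lift, the depth picture put the knob top at 80 mm, against 78 mm expected. The knob was where it had been before the lift.
- **Carrier:** both catches are squeezed and the carrier is about 99 mm above its home height. The downward force on the tool is about 1.8 N, against roughly 1.1 N for the carrier's weight. The last picture shows the socket empty.
- **Surroundings:** the wax block and bobbin look unmoved in that picture. The thick pin was in the stand after I took the lock pin, and I did not go near it again. I judged the handle's off place by eye from the picture and did not measure it.
- **Disagreements:**
  - The gripper's opening reads about 2–3 mm less than the stated widths: 16 mm on the 18 mm knob, and 39 mm on the catches against 42 mm. I put this down to the pads giving way.
  - The two cameras differed by about 3 mm on the fork hole. I used the scene camera's value, and the pin went in with at most 8 N sideways.

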